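Find the full biscuit tin by feel and slide it to the pick-up mat

TASK

These four biscuit tins look alike, but only one is full: one is half full and two are empty. Feel which is the heaviest by nudging them where they stand, then slide the full one gently along the counter until it stands wholly on the dark round pick-up mat, upright and never lifted or tipped, because the biscuits break. Leave the other three where they are, give or take a nudge of up to 5 cm, and do not disturb anything else on the counter.

Things in the scene. Friction and masses are not known exactly. Their poses are not given: they have to be found in the camera images.
- tin_a: closed round biscuit tin, pale pink, lighter slip lid, gold lines; 110 mm across, 70 mm high, flat top without knob; all four look the same. Origin: centre of its underside, z up. Weighs about 0.16 kg empty, 0.5 half full, 0.9 full: which is which is hidden and changes. The filling has 4 mm of play inside.
- tin_b: closed round biscuit tin, pale pink, lighter slip lid, gold lines; 110 mm across, 70 mm high, flat top without knob; all four look the same. Origin: centre of its underside, z up. Weighs about 0.16 kg empty, 0.5 half full, 0.9 full: which is which is hidden and changes. The filling has 4 mm of play inside.
- tin_c: closed round biscuit tin, pale pink, lighter slip lid, gold lines; 110 mm across, 70 mm high, flat top without knob; all four look the same. Origin: centre of its underside, z up. Weighs about 0.16 kg empty, 0.5 half full, 0.9 full: which is which is hidden and changes. The filling has 4 mm of play inside.
- tin_d: closed round biscuit tin, pale pink, lighter slip lid, gold lines; 110 mm across, 70 mm high, flat top without knob; all four look the same. Origin: centre of its underside, z up. Weighs about 0.16 kg empty, 0.5 half full, 0.9 full: which is which is hidden and changes. The filling has 4 mm of play inside.
- pickup_mat: dark grey round mat with a thin brass rim, 176 mm across, let in flush with the counter (no step: a tin slides onto it). Origin: its centre, at counter height.
- table: the white counter top on which everything stands; its surface is at z = 0. Tins slide on it against dry friction, the same coefficient for all (it changes from day to day), so the force to slide a tin is in proportion to its weight.
- ribbon: spool of red ribbon between paper flanges, lying flat, 50 mm across, 24 mm high. Origin: centre of its underside. Not to be disturbed.
- price_block: clear acrylic price-card block, 62 x 26 mm, 22 mm high, long along its x. Origin: centre of its underside. Not to be disturbed.
- cake_cream: small cream cake on a scalloped gold board 136 mm across, about 100 mm high over all. Origin: centre of its underside. Not to be disturbed.
- cake_mocha: small brown cake on a scalloped gold board 136 mm across, about 100 mm high over all. Origin: centre of its underside. Not to be disturbed.
- cake_server: cake server with black handle, 240 mm long, lying flat along its x with the handle to -x. Origin: about the middle of its length. Not to be disturbed.
There are look-alikes about, which are no part of the job. What is shaped like the tin_d but purple is not meant.

How it is judged (in metres and radians):
At the end, for the whole second after the job is handed in: The full tin (pressing on the counter with over 6.6 N) has its centre within 30 mm of the mat's centre, so it stands wholly on the mat; the other three are within 60 mm of where they began; all four are flat on the counter (raised < 4 mm, tilt < 0.1 rad) and at rest (< 0.02 m/s) (((horizontal distance between tin_a and pickup_mat below 0.03 m and contact force between tin_a and table above 6.6 N and distance of each of tin_b, tin_c, tin_d from where it was at the start of the episode below 0.06 m) or (horizontal distance between tin_b and pickup_mat below 0.03 m and contact force between tin_b and table above 6.6 N and distance of each of tin_a, tin_c, tin_d from where it was at the start of the episode below 0.06 m) or (horizontal distance between tin_c and pickup_mat below 0.03 m and contact force between tin_c and table above 6.6 N and distance of each of tin_a, tin_b, tin_d from where it was at the start of the episode below 0.06 m) or (horizontal distance between tin_d and pickup_mat below 0.03 m and contact force between tin_d and table above 6.6 N and distance of each of tin_a, tin_b, tin_c from where it was at the start of the episode below 0.06 m)) and height (world z) of each of tin_a, tin_b, tin_c, tin_d below 0.004 m and angle between each of tin_a, tin_b, tin_c, tin_d's own z axis and vertical below 0.1 rad and linear speed of each of tin_a, tin_b, tin_c, tin_d below 0.02 m/s); the robot touches nothing.
It fails at once if a tin is lifted or tipped (raised more than 10 mm or tilted more than 0.2 rad) (height (world z) of any of tin_a, tin_b, tin_c, tin_d above 0.01 m or angle between any of tin_a, tin_b, tin_c, tin_d's own z axis and vertical above 0.2 rad).
It fails at once if a tin is shoved or knocked roughly (faster than 0.5 m/s) (linear speed of any of tin_a, tin_b, tin_c, tin_d above 0.5 m/s).
It fails at once if a small cake, the ribbon, the price block or the cake server is disturbed (moved more than 20 mm) (distance of any of cake_cream, cake_mocha, ribbon, price_block, cake_server from where it was at the start of the episode above 0.02 m).
It also fails if it takes over 72 s, if anything falls off the work surface, if the arm or the gripper's body presses on something with over 40 N, if the wrist force passes 120 N, or if a joint passes its speed limit or range.

ROBOT

A 7-joint arm with a two-finger parallel gripper is mounted at the origin on the work surface. World frame = base frame: x ahead of the robot, y to its left, z up, the work surface at z = 0. Lengths are in m, angles in degrees, forces in N, time in s.
With the tool pointing down it reaches from about 0.425 to 0.925 m from the base axis. Payload 6.8 kg.
Tool frame: the origin (TCP) lies between the finger pads; the fingertips stand 11 mm ahead of it and the grasp point (between the pads) lies 8 mm behind it; z points along the fingers, y is the line along which they close (so a half turn about z gives the same grasp; the last joint's range is limited). The gripper opens to 88 mm and grips with 3 to 60 N. Pads are 20 mm wide; open, the fingers measure 115 mm over their backs; the gripper's body (75 mm by 178 mm) begins 61 mm behind the grasp point.
Start: joints at [-74.548, 27.33, 1.283, 89.118, -0.659, 63.558, -4.761], TCP at [0.249, 0.627, 0.234] pointing down, gripper open.
Joint ranges: [-169.35, 169.35], [-19.33, 120.38], [-80.79, 83.38], [13.8, 139.57], [-78.32, 258.32], [9.67, 109.79], [-169.56, 169.56]. Speed limits (degrees/s): [136.94, 136.94, 180, 180, 180, 180, 180].

INTERFACE

Orientations are given as [roll, pitch, yaw] about the fixed x, y, z axes, in that order (R = Rz(yaw) Ry(pitch) Rx(roll)).
In Python, from plant import state, grab_frame, calibration, finish_job gives the robot as it stands. The module is installed in compiled form; this text tells all that it offers.
- The arm moves only by the shell command python3 -m pendant 'ROWS' [OPENING] [FORCE]. ROWS is JSON, a list of rows, each a list of 4 numbers: the shift along the tool's x, y, z as a fraction of full scale, then the turn about the tool's z as a fraction of full scale. A call has exactly 8 rows; each row is the pose to reach, as a shift and turn from the pose commanded when the call began, along the tool's axes at that moment; what a row does not reach only later rows make up. Full scale, the value 1, is 15 cm for a shift and 90 degrees for a turn. A row lasts 1/12 s, in which the tool goes at most 41.7 mm and 7.16 degrees, less where a joint would pass 70% of its speed; a pose out of reach is approached as far as the arm can. A call with a number of a shift or a turn outside -1 to 1 is refused whole. A call with a gripper value outside its range is refused whole. OPENING is the opening, from 0 (shut) to 1 (fully open), set as the call begins (- or left out, the last holds). The fingers move at their own pace and stop on an object; FORCE is the grip in N (left out, the last holds). Time passes only in rows, so rows that repeat a pose let the fingers close, or fill a call up. It gives the time, the measured TCP pose, the force, the opening and the grip force at its end, in the units of the state.
- state(): the state, without advancing time (a new reading comes with each control period).
- grab_frame(name): name is "scene" or "top"; returns (picture, depth): 420x560x3 uint8, red, green, blue; 420x560 float32, m along the optical axis (not along the pixel's ray), 0 where there is no reading.
- calibration(name): a dict with "fx", "fy", "cx", "cy" (pixels), "distortion" ([k1, k2, p1, p2, k3] as OpenCV has them; the pictures are not rectified), "rvec" (rotation vector, rad) and "tvec" (3), from world to camera coordinates, as OpenCV has them. Camera axes: x right, y down, z forward; pixel columns grow to the right and rows downward; lengths in m; the calibration is good to about 2 mm. A picture is of the moment at which its call begins. calibration takes no time and is no camera call.
- finish_job(): hands the job in; it is judged then, once.
The state is a dict: "time": time; "joint_positions": joint angles; "joint_velocities": joint speeds; "joint_torque": joint torques, N m; "eef_pos": TCP position; "tool_rot": TCP orientation; "ft_force": force on the tool from outside, world axes, zero at the start; "torque": the same for the moment, N m; "opening": finger opening in m; "grasp_force": force on a finger pad.
Only numpy, scipy, OpenCV 4.12 (cv2) and the standard library are available. Lean on these libraries where they do the work, as an engineer would, in place of code of your own. Each camera call takes 0.05 s, during which the arm holds its last target. There are 200 camera calls.

## Working session

There is one attempt and no reset: what is moved stays moved. The work goes in short steps, Python scripts to look and compute and a shell command to move; the robot and the scene stay as the last step left them, time stands still between calls to the robot, and variables do not carry over. Pictures are saved under pics/ and viewed, at most 10 in all, crops included, and the job is handed in when it is done.

```bash
mkdir -p pics; python3 - <<'E'
from plant import *
import cv2,numpy as np
for n in("scene","top"):
    p,d=grab_frame(n); cv2.imwrite(f"pics/{n}0.png",cv2.cvtColor(p,cv2.COLOR_RGB2BGR)); np.save(f"{n}0.npy",d); c=calibration(n); print(n,c); 
    R=cv2.Rodrigues(np.array(c["rvec"]))[0]; print(-R.T@np.array(c["tvec"]))
print(state())
E
```

```text
scene {'fx': 379.555572475738, 'fy': 379.555572475738, 'cx': 282.31898872906544, 'cy': 211.66092145086577, 'distortion': array([-0.08430496,  0.        ,  0.        ,  0.        ,  0.        ]), 'rvec': array([ 1.37783872,  2.13154047, -0.95234365]), 'tvec': array([ 0.21407757, -0.29652669,  1.42739992])}
[1.22672835 0.33542962 0.74421256]
top {'fx': 441.8673598710493, 'fy': 441.8673598710493, 'cx': 283.32682013214435, 'cy': 212.13015228463803, 'distortion': array([0.00725533, 0.        , 0.        , 0.        , 0.        ]), 'rvec': array([ 2.20082696, -2.15560074,  0.10057869]), 'tvec': array([0.00913766, 0.54043145, 1.43100136])}
[0.41206929 0.02510736 1.47291652]
{'time': 0.1, 'joint_positions': array([-74.54608648,  27.37082842,   1.28290839,  89.16963151,
        -0.65923496,  63.55773349,  -4.76084381]), 'joint_velocities': array([ 0.03646826, -0.07210602,  0.03626725, -0.17465018,  0.03884706,
        0.04230324,  0.01167818]), 'joint_torque': array([ 3.00992157e-03, -5.84089565e+01,  1.53927617e+00, -2.73312074e+01,
       -5.42450999e-02,  1.30689368e-02,  3.83512793e-05]), 'eef_pos': array([0.24885433, 0.62691345, 0.23280479]), 'tool_rot': array([-1.79909498e+02,  7.51314773e-03,  1.58351422e+02]), 'ft_force': array([-0.2157404 , -0.39980359,  0.11292856]), 'torque': array([0.01436221, 0.07319897, 0.00332609]), 'grasp_force': 0.0, 'opening': 0.0877162747810026}
```

View pics/scene0.png

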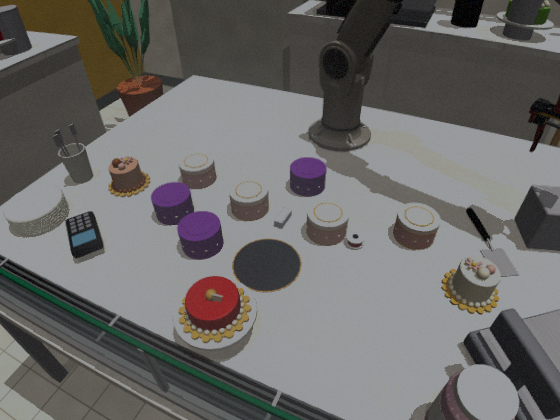

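View pics/top0.png

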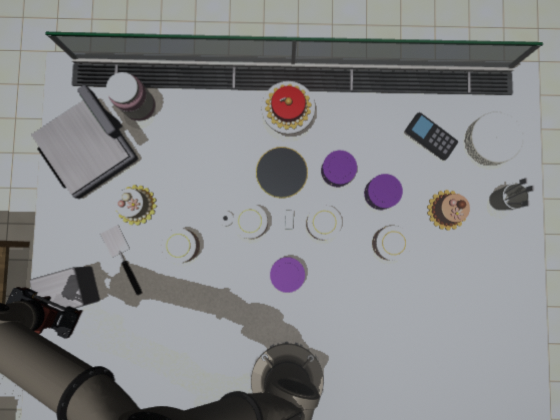

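The scene view shows four pale pink tins at about (198,169), (250,199), (327,222) and (416,225). In the top view they are at (391,243), (324,222), (250,222) and (181,245). The purple look-alikes in the top view are at (340,168), (384,191) and (287,274). The mat is at (281,172), the ribbon at (226,217) and the price block at (289,220). Next I'll measure positions from both views.

```bash
cat > h.py <<'E'
from plant import *
import cv2,numpy as np
def cam(n):
    c=calibration(n); K=np.array([[c["fx"],0,c["cx"]],[0,c["fy"],c["cy"]],[0,0,1]]); R=cv2.Rodrigues(np.array(c["rvec"]))[0]
    return K,np.array(c["distortion"]),R,np.array(c["tvec"])
def cloud(n,d):
    K,D,R,t=cam(n); h,w=d.shape; uv=np.stack(np.meshgrid(np.arange(w),np.arange(h)),-1).reshape(-1,1,2).astype(float)
    q=cv2.undistortPoints(uv,K,D)[:,0]; P=np.c_[q,np.ones(len(q))]*d.reshape(-1,1)
    return ((P-t)@R).reshape(h,w,3)
def ray(n,uv,z):
    K,D,R,t=cam(n); q=cv2.undistortPoints(np.array(uv,float).reshape(-1,1,2),K,D)[:,0]
    v=np.c_[q,np.ones(len(q))]@R; o=-R.T@t; return o+v*((z-o[2])/v[:,2])[:,None]
def tops(n,d,z0,z1,amin=80):
    P=cloud(n,d); m=((P[...,2]>z0)&(P[...,2]<z1)&(d>0)).astype(np.uint8)
    k,l,s,c=cv2.connectedComponentsWithStats(m); out=[]
    for i in range(1,k):
        if s[i,4]>amin:
            cn=max(cv2.findContours((l==i).astype(np.uint8),cv2.RETR_EXTERNAL,cv2.CHAIN_APPROX_NONE)[0],key=len)
            z=np.median(P[l==i][:,2]); w=ray(n,cn[:,0],z)[:,:2]; (x,y),r=cv2.minEnclosingCircle(w.astype(np.float32))
            out.append((c[i].round().tolist(),round(x,4),round(y,4),round(2*r,3),round(float(z),4)))
    return out
E
python3 - <<'E'
from h import *
for n in("scene","top"):
    d=np.load(n+"0.npy"); im=cv2.imread(f"pics/{n}0.png")
    print(n); [print(o, im[int(o[0][1]),int(o[0][0])]) for o in tops(n,d,.06,.085)]
    print("low"); [print(o) for o in tops(n,d,.014,.04,15)]
    # mat: dark, at z=0
    P=cloud(n,d); hsv=cv2.cvtColor(im,cv2.COLOR_BGR2HSV); m=((hsv[...,2]<90)&(abs(P[...,2])<.012)).astype(np.uint8)
    k,l,s,c=cv2.connectedComponentsWithStats(m)
    for i in range(1,k):
        if s[i,4]>600:
            cn=max(cv2.findContours((l==i).astype(np.uint8),cv2.RETR_EXTERNAL,cv2.CHAIN_APPROX_NONE)[0],key=len)
            print("dark",c[i],s[i,4],cv2.minEnclosingCircle(ray(n,cn[:,0],0)[:,:2].astype(np.float32)),np.median(P[l==i][:,2]))
E
```

```text
scene
([56.0, 15.0], -0.7446, -2.3761, 0.659, 0.0729) [27 64 78]
([258.0, 25.0], -0.9098, -0.8916, 1.179, 0.0726) [62 69 70]
([471.0, 55.0], -0.9227, 0.3788, 0.906, 0.0727) [61 65 65]
([39.0, 73.0], 0.093, -1.4913, 0.522, 0.0723) [48 53 52]
([340.0, 124.0], 0.0232, 0.0067, 0.145, 0.0718) [46 49 52]
([196.0, 162.0], 0.4537, -0.3213, 0.122, 0.0699) [154 153 151]
([77.0, 164.0], 0.6095, -0.6877, 0.092, 0.073) [66 71 74]
([124.0, 168.0], 0.5657, -0.5106, 0.115, 0.0749) [51 57 75]
([308.0, 168.0], 0.348, 0.0089, 0.124, 0.0703) [117  57  95]
([248.0, 191.0], 0.5164, -0.1056, 0.123, 0.0702) [155 154 151]
([170.0, 195.0], 0.6209, -0.298, 0.125, 0.0706) [116  59  96]
([38.0, 189.0], 0.7807, -0.6784, 0.16, 0.0611) [155 152 150]
([48.0, 208.0], 0.7975, -0.6041, 0.101, 0.0609) [157 154 152]
([328.0, 214.0], 0.5142, 0.1326, 0.121, 0.0702) [153 153 151]
([538.0, 222.0], 0.2983, 0.6583, 0.144, 0.0722) [43 40 41]
([418.0, 218.0], 0.4335, 0.3534, 0.123, 0.0701) [155 153 152]
([9.0, 213.0], 0.8644, -0.6874, 0.104, 0.0608) [159 155 153]
([199.0, 227.0], 0.6935, -0.1526, 0.121, 0.0702) [118  60  96]
([4
[... 5577 characters left out ...]
6.0, 246.0], 0.4372, -0.2959, 0.084, 0.0267)
([131.0, 278.0], 0.3185, 0.5117, 0.123, 0.018)
([93.0, 284.0], 0.2928, 0.6341, 0.117, 0.0276)
([274.0, 350.0], 0.0947, 0.0412, 0.023, 0.0155)
([286.0, 366.0], 0.0018, -0.0007, 0.229, 0.0182)
([319.0, 372.0], 0.0302, -0.1062, 0.022, 0.0152)
([254.0, 380.0], 0.0008, 0.104, 0.027, 0.0152)
dark [127.15889213  72.25072886] 686 ((1.0062780380249023, 0.5712869763374329), 0.18213820457458496) 0.009495186439409501
dark [242.44294167  72.39053254] 1183 ((1.044611930847168, 0.14325475692749023), 0.3355935513973236) 0.009251288044694758
dark [281.30593849 171.85843054] 1886 ((0.6785335540771484, 0.02948039583861828), 0.08361957222223282) 0.0011049775100693054
```

All four pink lids are 0.111 m across at z = 0.070 in the top view, which matches the description; the scene view agrees to within 10 mm. The mat is at (0.679, 0.030).
- **Things that could be taken for a target:** pink tins at top pixels (178,246), (250,221), (324,222), (393,243), and purple tins at (340,167), (385,191), (287,275).
- **Choice:** the four pink ones.

I'll check that in one crop and work out the approaches.

```bash
cat >> h.py <<'E'
def rel(p0,p1,yaw):
    "shift p0->p1 in tool axes (tool down, yaw deg), as fraction of 15 cm"
    c,s=np.cos(np.radians(yaw)),np.sin(np.radians(yaw)); d=np.array(p1)-np.array(p0)
    return (np.array([c*d[0]+s*d[1], s*d[0]-c*d[1], -d[2]])/.15).round(3)
E
python3 - <<'E'
from h import *
im=cv2.imread("pics/top0.png")[195:275,140:420]; cv2.imwrite("pics/crop.png",cv2.resize(im,None,fx=2.8,fy=2.8,interpolation=cv2.INTER_CUBIC))
yaw=158.35; d=-np.array([np.cos(np.radians(yaw)),np.sin(np.radians(yaw))])
T=np.array([[.423,.350],[.505,.127],[.507,-.110],[.445,-.330]])
p=state()["eef_pos"]
for t in T:
    s=np.r_[t-.075*d,.14]; print(s.round(3),rel(p,s,yaw)); p=s
E
```

```text
[0.353 0.378 0.14 ] [-1.26  -1.288  0.619]
[0.435 0.155 0.14 ] [-1.057 -1.18  -0.   ]
[ 0.437 -0.082  0.14 ] [-0.595 -1.464 -0.   ]
[ 0.375 -0.302  0.14 ] [-0.157 -1.516 -0.   ]
```

View pics/crop.png

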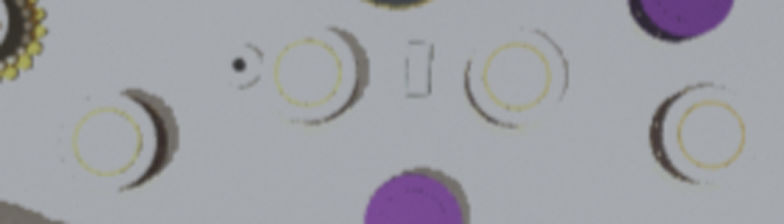

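The crop shows four identical pale lids with gold rings, at crop pixels (108,140), (308,73), (517,76) and (711,135). The ribbon is at (239,65), close beside the second tin. All four choices are right, so I'll approach the first tin.

```bash
python3 -m pendant '[[-0.15,-0.15,0.05,0],[-0.3,-0.3,0.1,0],[-0.45,-0.45,0.15,0],[-0.6,-0.6,0.2,0],[-0.75,-0.75,0.25,0],[-0.9,-0.9,0.3,0],[-1,-1,0.35,0],[-1,-1,0.35,0]]' 0.8
python3 -m pendant '[[-0.1,-0.1,0.1,0],[-0.2,-0.2,0.2,0],[-0.26,-0.29,0.27,0],[-0.26,-0.29,0.4,0],[-0.26,-0.29,0.55,0],[-0.26,-0.29,0.7,0],[-0.26,-0.29,0.85,0],[-0.26,-0.29,0.915,0]]'
python3 -m pendant '[[0,0,0,0],[0,0,0,0],[-0.02,0,0,0],[-0.04,0,0,0],[-0.06,0,0,0],[-0.08,0,0,0],[-0.1,0,0,0],[-0.12,0,0,0]]'
```

```text
time: 0.77
eef_pos: [0.3352, 0.4265, 0.1795]
tool_rot: [-179.7, 0.1, 158.0]
ft_force: [0.3, -0.4, -0.2]
opening: 0.0702
grasp_force: 0.0
time: 1.43
eef_pos: [0.3519, 0.3774, 0.0415]
tool_rot: [-179.8, -0.1, 158.4]
ft_force: [-1.6, 0.6, 0.9]
opening: 0.07
grasp_force: 0.0
time: 2.1
eef_pos: [0.3705, 0.3711, 0.0442]
tool_rot: [180.0, 0.0, 158.3]
ft_force: [-0.7, -0.8, -0.3]
opening: 0.0705
grasp_force: 0.0
```

```bash
python3 -m pendant '[[-0.015,0,0,0],[-0.03,0,0,0],[-0.045,0,0,0],[-0.06,0,0,0],[-0.075,0,0,0],[-0.09,0,0,0],[-0.105,0,0,0],[-0.12,0,0,0]]' | grep -E 'eef|ft'
python3 -m pendant '[[-0.01,0,0,0],[-0.02,0,0,0],[-0.03,0,0,0],[-0.04,0,0,0],[-0.05,0,0,0],[-0.06,0,0,0],[-0.07,0,0,0],[-0.08,0,0,0]]'| grep -E 'eef|ft'
python3 -m pendant '[[-0.01,0,0,0],[-0.02,0,0,0],[-0.03,0,0,0],[-0.03,0,0,0],[-0.03,0,0,0],[-0.03,0,0,0],[-0.03,0,0,0],[-0.03,0,0,0]]'| grep -E 'eef|ft'
```

```text
eef_pos: [0.3869, 0.365, 0.044]
ft_force: [-1.9, 3.2, 0.9]
eef_pos: [0.3969, 0.3598, 0.0438]
ft_force: [-6.5, 1.8, 3.0]
eef_pos: [0.4013, 0.3578, 0.0437]
ft_force: [-5.2, 2.5, 2.7]
```

```bash
python3 - <<'E'
from h import *
p,d=grab_frame("top"); print([o for o in tops("top",d,.06,.08) if .3<o[1]<.7 and abs(o[2])<.45]); print(state())
E
```

```text
[([340.0, 167.0], 0.6849, -0.1571, 0.112, 0.0701), ([385.0, 191.0], 0.6101, -0.3027, 0.113, 0.0704), ([250.0, 221.0], 0.5053, 0.1267, 0.111, 0.0702), ([324.0, 222.0], 0.5067, -0.1096, 0.111, 0.0705), ([184.0, 235.0], 0.4481, 0.3349, 0.112, 0.0702), ([393.0, 243.0], 0.4453, -0.3294, 0.113, 0.0702), ([287.0, 275.0], 0.3381, 0.0044, 0.111, 0.0703)]
{'time': 4.15, 'joint_positions': array([-50.74673734,  29.63016725,   3.01201417, 116.14414951,
        -2.67751623,  34.39628147,  22.41137924]), 'joint_velocities': array([-0.05041059,  0.06064619, -0.03459864, -0.08444131,  0.07751919,
       -0.04368647, -0.08077462]), 'joint_torque': array([ 2.79824317e+00, -4.93173051e+01,  5.01415014e+00, -1.75611842e+01,
        8.55090693e-01, -4.96392287e-01, -1.65129063e-02]), 'eef_pos': array([0.40132493, 0.35785904, 0.04377619]), 'tool_rot': array([-1.79907376e+02, -5.91937861e-02,  1.58326654e+02]), 'ft_force': array([-5.4814993 ,  2.70681511,  1.29729088]), 'torque': array([0.48563016, 0.95092185, 0.02727688]), 'grasp_force': 2.734843139187433, 'opening': 0.07020092843582063}
```

```bash
python3 - <<'E'
from h import *
p=[.4013,.3578,.0437]; S=[(.435,.155,.0437),(.437,-.082,.0437),(.375,-.302,.0437)]
print(rel(p,S[0],158.35))
yaw=158.35;d=-np.array([np.cos(np.radians(yaw)),np.sin(np.radians(yaw)),0])
for a,b in zip(S,S[1:]): print(rel(np.array(a)+.05*d,b,yaw))
E
python3 -m pendant '[[0.1,0,0,0],[0.2,0,0,0],[0.25,0,-0.15,0],[0.25,0,-0.3,0],[0.25,0,-0.45,0],[0.25,0,-0.6,0],[0.25,0,-0.65,0],[0.25,0,-0.65,0]]'
```

```text
[-0.708 -1.174 -0.   ]
[-0.262 -1.464 -0.   ]
[ 0.176 -1.516 -0.   ]
time: 4.82
eef_pos: [0.369, 0.3722, 0.1431]
tool_rot: [179.8, 0.1, 158.2]
ft_force: [-0.1, -0.3, 0.3]
opening: 0.0705
grasp_force: 0.0
```

```bash
python3 -m pendant '[[-0.1,-0.13,0,0],[-0.2,-0.26,0,0],[-0.3,-0.4,0,0],[-0.4,-0.55,0,0],[-0.5,-0.7,0,0],[-0.6,-0.8,0,0],[-0.7,-0.9,0,0],[-0.75,-0.95,0,0]]' | grep -E 'eef|ft'
python3 -m pendant '[[-0.1,-0.1,0,0],[-0.2,-0.2,0,0],[-0.21,-0.22,0.1,0],[-0.21,-0.22,0.25,0],[-0.21,-0.22,0.4,0],[-0.21,-0.22,0.55,0],[-0.21,-0.22,0.65,0],[-0.21,-0.22,0.65,0]]' | grep -E 'eef|ft'
python3 -m pendant '[[0,0,0,0],[0,0,0,0],[-0.02,0,0,0],[-0.04,0,0,0],[-0.06,0,0,0],[-0.08,0,0,0],[-0.1,0,0,0],[-0.12,0,0,0]]'| grep -E 'eef|ft'
python3 -m pendant '[[-0.015,0,0,0],[-0.03,0,0,0],[-0.045,0,0,0],[-0.06,0,0,0],[-0.075,0,0,0],[-0.09,0,0,0],[-0.105,0,0,0],[-0.12,0,0,0]]' | grep -E 'eef|ft'
python3 -m pendant '[[-0.01,0,0,0],[-0.02,0,0,0],[-0.03,0,0,0],[-0.04,0,0,0],[-0.05,0,0,0],[-0.06,0,0,0],[-0.07,0,0,0],[-0.08,0,0,0]]'| grep -E 'eef|ft'
python3 -m pendant '[[-0.01,0,0,0],[-0.02,0,0,0],[-0.03,0,0,0],[-0.03,0,0,0],[-0.03,0,0,0],[-0.03,0,0,0],[-0.03,0,0,0],[-0.03,0,0,0]]'| grep -E 'eef|ft'
```

```text
eef_pos: [0.4194, 0.1946, 0.14]
ft_force: [-0.6, 0.0, -0.2]
eef_pos: [0.4339, 0.155, 0.0406]
ft_force: [-0.6, 0.3, -0.6]
eef_pos: [0.4535, 0.1493, 0.0441]
ft_force: [-0.3, 0.3, -1.0]
eef_pos: [0.4698, 0.1426, 0.0438]
ft_force: [-1.9, 0.9, 0.0]
eef_pos: [0.481, 0.1383, 0.0439]
ft_force: [-0.9, 0.5, -0.3]
eef_pos: [0.4852, 0.1367, 0.044]
ft_force: [-0.4, 0.5, 0.5]
```

T1 resists with about 6.5 N and T2 with about 1.2 N. I'll nudge the other two as well.

```bash
python3 -m pendant '[[0.1,0,0,0],[0.2,0,0,0],[0.25,0,-0.15,0],[0.25,0,-0.3,0],[0.25,0,-0.45,0],[0.25,0,-0.6,0],[0.25,0,-0.65,0],[0.25,0,-0.65,0]]' | grep -E 'eef|ft'
python3 - <<'E'
from h import *
print(rel(state()["eef_pos"],(.437,-.082,.0437),158.35))
E
```

```text
eef_pos: [0.4515, 0.1511, 0.1431]
ft_force: [-0.4, -0.5, -0.4]
[-0.484 -1.48   0.663]
```

```bash
python3 -m pendant '[[-0.06,-0.14,0,0],[-0.12,-0.28,0,0],[-0.18,-0.42,0,0],[-0.24,-0.56,0,0],[-0.3,-0.7,0,0],[-0.3,-0.84,0,0],[-0.3,-0.95,0,0],[-0.3,-1,0,0]]' | grep -E 'eef|ft'
python3 -m pendant '[[-0.08,-0.2,0,0],[-0.17,-0.4,0,0],[-0.17,-0.48,0.1,0],[-0.17,-0.48,0.25,0],[-0.17,-0.48,0.4,0],[-0.17,-0.48,0.55,0],[-0.17,-0.48,0.65,0],[-0.17,-0.48,0.65,0]]' | grep -E 'eef|ft'
python3 -m pendant '[[0,0,0,0],[0,0,0,0],[-0.02,0,0,0],[-0.04,0,0,0],[-0.06,0,0,0],[-0.08,0,0,0],[-0.1,0,0,0],[-0.12,0,0,0]]'| grep -E 'eef|ft'
python3 -m pendant '[[-0.015,0,0,0],[-0.03,0,0,0],[-0.045,0,0,0],[-0.06,0,0,0],[-0.075,0,0,0],[-0.09,0,0,0],[-0.105,0,0,0],[-0.12,0,0,0]]' | grep -E 'eef|ft'
python3 -m pendant '[[-0.01,0,0,0],[-0.02,0,0,0],[-0.03,0,0,0],[-0.04,0,0,0],[-0.05,0,0,0],[-0.06,0,0,0],[-0.07,0,0,0],[-0.08,0,0,0]]'| grep -E 'eef|ft'
python3 -m pendant '[[-0.01,0,0,0],[-0.02,0,0,0],[-0.03,0,0,0],[-0.03,0,0,0],[-0.03,0,0,0],[-0.03,0,0,0],[-0.03,0,0,0],[-0.03,0,0,0]]'| grep -E 'eef|ft'
python3 -m pendant '[[0.1,0,0,0],[0.2,0,0,0],[0.25,0,-0.15,0],[0.25,0,-0.3,0],[0.25,0,-0.45,0],[0.25,0,-0.6,0],[0.25,0,-0.65,0],[0.25,0,-0.65,0]]' | grep -E 'eef|ft'
python3 - <<'E'
from h import *
print(rel(state()["eef_pos"],(.375,-.302,.0437),158.35))
E
```

```text
eef_pos: [0.4349, -0.0078, 0.14]
ft_force: [-0.6, -0.2, -0.7]
eef_pos: [0.4316, -0.0812, 0.0408]
ft_force: [0.1, -0.5, -0.4]
eef_pos: [0.4511, -0.0886, 0.0441]
ft_force: [0.4, 0.5, -0.7]
eef_pos: [0.4673, -0.0949, 0.0438]
ft_force: [-3.1, 1.5, 0.3]
eef_pos: [0.4786, -0.0997, 0.0439]
ft_force: [-2.4, 1.5, -0.3]
eef_pos: [0.4831, -0.1013, 0.044]
ft_force: [-0.4, 0.0, -1.0]
eef_pos: [0.4498, -0.0875, 0.1433]
ft_force: [-0.0, -0.9, -0.3]
[-0.064 -1.513  0.664]
```

```bash
python3 -m pendant '[[0,-0.14,0,0],[0,-0.28,0,0],[0,-0.42,0,0],[0,-0.56,0,0],[0,-0.7,0,0],[0,-0.84,0,0],[0,-0.95,0,0],[0,-1,0,0]]' | grep -E 'eef|ft'
python3 -m pendant '[[-0.03,-0.2,0,0],[-0.06,-0.4,0,0],[-0.06,-0.51,0.1,0],[-0.06,-0.51,0.25,0],[-0.06,-0.51,0.4,0],[-0.06,-0.51,0.55,0],[-0.06,-0.51,0.66,0],[-0.06,-0.51,0.66,0]]' | grep -E 'eef|ft'
python3 -m pendant '[[0,0,0,0],[0,0,0,0],[-0.02,0,0,0],[-0.04,0,0,0],[-0.06,0,0,0],[-0.08,0,0,0],[-0.1,0,0,0],[-0.12,0,0,0]]'| grep -E 'eef|ft'
python3 -m pendant '[[-0.015,0,0,0],[-0.03,0,0,0],[-0.045,0,0,0],[-0.06,0,0,0],[-0.075,0,0,0],[-0.09,0,0,0],[-0.105,0,0,0],[-0.12,0,0,0]]' | grep -E 'time|eef|ft'
python3 -m pendant '[[-0.01,0,0,0],[-0.02,0,0,0],[-0.03,0,0,0],[-0.04,0,0,0],[-0.05,0,0,0],[-0.06,0,0,0],[-0.07,0,0,0],[-0.08,0,0,0]]'| grep -E 'eef|ft'
python3 -m pendant '[[-0.01,0,0,0],[-0.02,0,0,0],[-0.03,0,0,0],[-0.03,0,0,0],[-0.03,0,0,0],[-0.03,0,0,0],[-0.03,0,0,0],[-0.03,0,0,0]]'| grep -E 'eef|ft'
python3 -m pendant '[[0.1,0,0,0],[0.2,0,0,0],[0.25,0,-0.15,0],[0.25,0,-0.3,0],[0.25,0,-0.45,0],[0.25,0,-0.6,0],[0.25,0,-0.65,0],[0.25,0,-0.65,0]]' | grep -E 'time|eef|ft'
python3 - <<'E'
from h import *
p,d=grab_frame("top"); [print(o) for o in tops("top",d,.06,.08) if .3<o[1]<.7 and abs(o[2])<.45]; print([o for o in tops("top",d,.014,.04,15) if o[0][0] in range(220,295) and o[0][1]in range(200,230)])
E
```

```text
eef_pos: [0.391, -0.2286, 0.1403]
ft_force: [1.2, 0.1, 0.5]
eef_pos: [0.3708, -0.2993, 0.0389]
ft_force: [-0.4, 0.7, 0.7]
eef_pos: [0.3899, -0.308, 0.0426]
ft_force: [0.3, 0.3, 0.1]
time: 16.82
eef_pos: [0.4061, -0.3145, 0.0423]
ft_force: [0.1, 0.4, -0.8]
eef_pos: [0.4174, -0.3189, 0.0424]
ft_force: [-1.4, 0.2, -1.2]
eef_pos: [0.4216, -0.3206, 0.0425]
ft_force: [0.5, -0.2, 0.8]
time: 18.82
eef_pos: [0.3878, -0.3074, 0.1416]
ft_force: [-0.5, -0.4, -0.7]
([340.0, 167.0], 0.6848, -0.157, 0.113, 0.0701)
([385.0, 191.0], 0.6115, -0.3022, 0.114, 0.0704)
([254.0, 213.0], 0.5307, 0.1147, 0.111, 0.0701)
([328.0, 216.0], 0.5281, -0.1217, 0.111, 0.0701)
([397.0, 235.0], 0.468, -0.3406, 0.112, 0.0705)
([183.0, 238.0], 0.4462, 0.3355, 0.113, 0.0699)
([287.0, 275.0], 0.3381, 0.0044, 0.111, 0.0705)
[([225.0, 218.0], 0.5162, 0.2108, 0.05, 0.0239), ([289.0, 220.0], 0.5154, -0.0006, 0.063, 0.0212)]
```

T1, now at (0.447, 0.335), is the full one. The push forces were about 6.5, 1.3, 3 and 1 N. I'll slide it out past the ribbon towards (0.657, 0.290), then push it in the -y direction onto the mat. First the arm goes back behind T1.

```bash
python3 - <<'E'
from h import *
y=158.35; p=state()["eef_pos"]; print(rel(p,(.46,-.02,.14),y),rel((.46,-.02,.14),(.374,.351,.14),y))
E
```

```text
[2.540e-01 1.956e+00 1.000e-03] [ 1.445  2.087 -0.   ]
```

```bash
python3 -m pendant '[[0,0.1,0,0],[0,0.25,0,0],[0,0.4,0,0],[0,0.55,0,0],[0,0.7,0,0],[0,0.85,0,0],[0,0.98,0,0],[0,0.98,0,0]]' | grep -E 'eef|ft'
python3 -m pendant '[[0.03,0.12,0,0],[0.06,0.25,0,0],[0.09,0.4,0,0],[0.12,0.55,0,0],[0.16,0.7,0,0],[0.2,0.85,0,0],[0.25,0.98,0,0],[0.25,0.98,0,0]]' | grep -E 'eef|ft'
python3 -m pendant '[[0.08,0.12,0,0],[0.18,0.25,0,0],[0.28,0.4,0,0],[0.38,0.55,0,0],[0.48,0.7,0,0],[0.58,0.85,0,0],[0.68,0.98,0,0],[0.7,1,0,0]]' | grep -E 'eef|ft'
python3 -m pendant '[[0.08,0.12,0,0],[0.18,0.25,0,0],[0.28,0.4,0,0],[0.38,0.55,0,0],[0.48,0.7,0,0],[0.58,0.85,0,0],[0.68,0.98,0,0],[0.7,1,0,0]]' | grep -E 'eef|ft'
python3 -m pendant '[[0.03,0.05,0,-0.05],[0.03,0.08,0,-0.107],[0.03,0.08,0,-0.107],[0.03,0.08,0,-0.107],[0.03,0.08,0,-0.107],[0.03,0.08,0,-0.107],[0.03,0.08,0,-0.107],[0.03,0.08,0,-0.107]]'
python3 - <<'E'
from h import *
s=state(); print(rel(s["eef_pos"],(.374,.351,.0437),s["tool_rot"][2]))
E
```

```text
eef_pos: [0.4415, -0.1659, 0.1382]
ft_force: [0.0, 0.6, -0.2]
eef_pos: [0.4596, -0.0162, 0.1385]
ft_force: [-0.1, -0.0, -0.0]
eef_pos: [0.4168, 0.1612, 0.1389]
ft_force: [-0.4, 0.1, -0.7]
eef_pos: [0.375, 0.3394, 0.1391]
ft_force: [0.1, 0.6, 0.7]
time: 22.2
eef_pos: [0.376, 0.3491, 0.1399]
tool_rot: [-180.0, 0.0, 167.9]
ft_force: [-0.2, -0.8, 0.1]
opening: 0.0703
grasp_force: 0.0
[0.016 0.01  0.641]
```

```bash
python3 -m pendant '[[0.016,0.01,0.1,0],[0.016,0.01,0.2,0],[0.016,0.01,0.3,0],[0.016,0.01,0.4,0],[0.016,0.01,0.5,0],[0.016,0.01,0.6,0],[0.016,0.01,0.64,0],[0.016,0.01,0.64,0]]' | grep -E 'eef|ft'
python3 -m pendant '[[-0.03,0,0,0],[-0.06,0,0,0],[-0.09,0,0,0],[-0.12,0,0,0],[-0.14,0,0,0],[-0.16,0,0,0],[-0.18,0,0,0],[-0.2,0,0,0]]' | grep -E 'eef|ft'
python3 -m pendant '[[-0.03,0,0,0],[-0.07,0,0,0],[-0.12,0,0,0],[-0.17,0,0,0],[-0.22,0,0,0],[-0.27,0,0,0],[-0.32,0,0,0],[-0.37,0,0,0]]' | grep -E 'eef|ft'
python3 - <<'E'
from h import *
p,d=grab_frame("top"); [print(o) for o in tops("top",d,.06,.08) if .3<o[1]<.8 and .1<(o[2])<.45]; print([o for o in tops("top",d,.014,.04,15) if o[0][0] in range(220,295) and o[0][1]in range(200,230)])
E
```

```text
eef_pos: [0.3732, 0.3507, 0.0428]
ft_force: [0.3, -0.0, 1.0]
eef_pos: [0.4018, 0.3469, 0.0443]
ft_force: [-5.3, 3.4, 2.9]
eef_pos: [0.4549, 0.3349, 0.0441]
ft_force: [-9.6, 1.5, 6.8]
([254.0, 213.0], 0.5308, 0.1147, 0.111, 0.07)
([190.0, 216.0], 0.503, 0.3212, 0.111, 0.0701)
[([225.0, 218.0], 0.5162, 0.2108, 0.05, 0.0241), ([289.0, 220.0], 0.5153, -0.0005, 0.063, 0.0219)]
```

```bash
python3 -m pendant '[[-0.05,0,0,0],[-0.11,0,0,0],[-0.17,0,0,0],[-0.23,0,0,0],[-0.29,0,0,0],[-0.35,0,0,0],[-0.41,0,0,0],[-0.47,0,0,0]]' | grep -E 'eef|ft'
python3 -m pendant '[[-0.06,0,0,0],[-0.12,0,0,0],[-0.18,0,0,0],[-0.24,0,0,0],[-0.3,0,0,0],[-0.36,0,0,0],[-0.42,0,0,0],[-0.48,0,0,0]]' | grep -E 'eef|ft'
python3 -m pendant '[[-0.04,0,0,0],[-0.06,0,0,0],[-0.06,0,0,0],[0,0,0,0],[0.08,0,0,0],[0.2,0,0,0],[0.3,0,0,0],[0.3,0,-0.05,0]]' | grep -E 'eef|ft'
python3 - <<'E'
from h import *
p,d=grab_frame("top"); ts=[o for o in tops("top",d,.06,.08) if .3<o[1]<.8 and .1<(o[2])<.45]; print(ts)
t=max((o for o in ts),key=lambda o:o[2]); t=np.array(t[1:3]); m=np.array([.679,.030]); u=(m-t)/np.linalg.norm(m-t); th=np.degrees(np.arctan2(u[1],u[0])); s=state(); y=s["tool_rot"][2]
S=np.r_[t-.08*u,.14]; print(s["time"],"theta",th,"len",np.linalg.norm(m-t),"turn",(y-(th+180))/90, S, rel(s["eef_pos"],S,y))
E
```

```text
eef_pos: [0.5239, 0.3202, 0.0439]
ft_force: [-8.7, 2.2, 7.5]
eef_pos: [0.5942, 0.3056, 0.044]
ft_force: [-9.8, 2.5, 7.8]
eef_pos: [0.5479, 0.3141, 0.0499]
ft_force: [-1.6, 0.5, -0.4]
[([200.0, 175.0], 0.6509, 0.2899, 0.113, 0.0701), ([254.0, 213.0], 0.5308, 0.1147, 0.111, 0.0703)]
26.3 theta -83.82923596935196 len 0.26141465146391474 turn 0.7994611842059968 [0.64230064 0.36943648 0.14      ] [-0.519  0.485 -0.583]
```

```bash
python3 -m pendant '[[0,0,-0.2,0],[0,0,-0.4,0],[0,0.05,-0.58,0.07],[-0.1,0.15,-0.58,0.14],[-0.2,0.25,-0.58,0.21],[-0.3,0.35,-0.58,0.28],[-0.4,0.45,-0.58,0.35],[-0.52,0.48,-0.58,0.42]]' | grep -E 'eef|ft|rot'
python3 -m pendant '[[0,0,0,0.07],[0,0,0,0.14],[0,0,0,0.21],[0,0,0,0.28],[0,0,0,0.35],[0,0,0,0.38],[0,0,0,0.38],[0,0,0,0.38]]' | grep -E 'eef|ft|rot'
python3 - <<'E'
from h import *
s=state(); print(rel(s["eef_pos"],(.6423,.3694,.0437),s["tool_rot"][2]))
E
```

```text
eef_pos: [0.6451, 0.3705, 0.1393]
tool_rot: [179.9, -0.0, 130.0]
ft_force: [-0.6, 0.3, -0.5]
eef_pos: [0.6449, 0.3673, 0.1389]
tool_rot: [179.9, 0.0, 96.1]
ft_force: [-0.2, -0.4, -0.1]
[ 0.016 -0.016  0.635]
```

```bash
python3 -m pendant '[[0.016,-0.016,0.1,0],[0.016,-0.016,0.2,0],[0.016,-0.016,0.3,0],[0.016,-0.016,0.4,0],[0.016,-0.016,0.5,0],[0.016,-0.016,0.6,0],[0.016,-0.016,0.635,0],[0.016,-0.016,0.635,0]]' | grep -E 'eef|ft'
python3 -m pendant '[[-0.03,0,0,0],[-0.06,0,0,0],[-0.09,0,0,0],[-0.12,0,0,0],[-0.14,0,0,0],[-0.16,0,0,0],[-0.18,0,0,0],[-0.2,0,0,0]]' | grep -E 'eef|ft'
python3 -m pendant '[[-0.03,0,0,0],[-0.07,0,0,0],[-0.12,0,0,0],[-0.17,0,0,0],[-0.22,0,0,0],[-0.27,0,0,0],[-0.33,0,0,0],[-0.39,0,0,0]]' | grep -E 'eef|ft'
python3 -m pendant '[[-0.06,0,0,0],[-0.12,0,0,0],[-0.18,0,0,0],[-0.24,0,0,0],[-0.3,0,0,0],[-0.36,0,0,0],[-0.42,0,0,0],[-0.48,0,0,0]]' | grep -E 'eef|ft'
python3 - <<'E'
from h import *
p,d=grab_frame("top"); ts=[o for o in tops("top",d,.06,.08) if .3<o[1]<.8 and .05<(o[2])<.45]; print(ts)
t=np.array(max(ts,key=lambda o:o[1])[1:3]); s=state(); print(s["time"],s["tool_rot"],rel(np.r_[t,0],(.679,.030,0),s["tool_rot"][2]))
E
```

```text
eef_pos: [0.6403, 0.3689, 0.0406]
ft_force: [-0.5, 0.5, 0.5]
eef_pos: [0.6452, 0.342, 0.044]
ft_force: [1.7, 4.2, 0.3]
eef_pos: [0.6505, 0.2847, 0.044]
ft_force: [-1.0, 6.8, 2.3]
eef_pos: [0.6582, 0.2129, 0.044]
ft_force: [-1.1, 6.3, 3.1]
[([244.0, 173.0], 0.6588, 0.1591, 0.112, 0.07), ([254.0, 213.0], 0.5309, 0.1148, 0.111, 0.07)]
30.35 [ 1.79944691e+02 -7.42360102e-02  9.59661520e+01] [-0.87   0.044 -0.   ]
```

```bash
python3 -m pendant '[[-0.06,0,0,0],[-0.12,0.005,0,0],[-0.18,0.01,0,0],[-0.24,0.015,0,0],[-0.3,0.02,0,0],[-0.36,0.025,0,0],[-0.42,0.03,0,0],[-0.48,0.035,0,0]]' | grep -E 'eef|ft'
python3 -m pendant '[[-0.05,0,0,0],[-0.1,0.005,0,0],[-0.15,0.01,0,0],[-0.2,0.01,0,0],[-0.24,0.01,0,0],[-0.28,0.01,0,0],[-0.3,0.01,0,0],[-0.3,0.01,0,0]]' | grep -E 'eef|ft'
python3 - <<'E'
from h import *
p,d=grab_frame("top"); ts=[o for o in tops("top",d,.06,.08) if .3<o[1]<.8 and -.05<(o[2])<.45]; print(ts)
t=np.array(max(ts,key=lambda o:o[1])[1:3]); s=state(); print(s["time"],s["tool_rot"],rel(np.r_[t,0],(.679,.030,0),s["tool_rot"][2]))
E
```

```text
eef_pos: [0.6709, 0.1422, 0.0438]
ft_force: [-1.3, 7.4, 3.7]
eef_pos: [0.6774, 0.0959, 0.0438]
ft_force: [-0.5, 3.4, 2.7]
[([282.0, 169.0], 0.6781, 0.0405, 0.112, 0.0699), ([287.0, 275.0], 0.3381, 0.0044, 0.111, 0.0703)]
31.7333 [ 1.79954174e+02 -1.00670757e-01  9.60300030e+01] [-0.07  -0.001 -0.   ]
```

Another 10 mm to go. Then I'll back off straight and raise the arm.

```bash
python3 -m pendant '[[-0.02,0,0,0],[-0.04,0,0,0],[-0.06,0,0,0],[-0.08,0,0,0],[-0.08,0,0,0],[-0.08,0,0,0],[-0.08,0,0,0],[-0.08,0,0,0]]' | grep -E 'eef|ft'
python3 -m pendant '[[0.05,0,0,0],[0.15,0,0,0],[0.25,0,0,0],[0.35,0,0,0],[0.45,0,0,0],[0.5,0,-0.2,0],[0.5,0,-0.5,0],[0.5,0,-0.7,0]]' | grep -E 'eef|ft'
python3 -m pendant '[[0.1,0,-0.2,0],[0.25,0,-0.3,0],[0.4,0,-0.4,0],[0.55,0,-0.4,0],[0.7,0,-0.4,0],[0.8,0,-0.4,0],[0.8,0,-0.4,0],[0.8,0,-0.4,0]]' | grep -E 'eef|ft'
python3 - <<'E'
from h import *
for n in("scene","top"):
    p,d=grab_frame(n); [print(o) for o in tops(n,d,.06,.08) if .3<o[1]<.75 and abs(o[2])<.45]; print([o for o in tops(n,d,.014,.04,15) if .45<o[1]<.6 and abs(o[2])<.25])
    cv2.imwrite(f"pics/{n}1.png",cv2.cvtColor(p,cv2.COLOR_RGB2BGR))
E
```

```text
eef_pos: [0.6786, 0.0844, 0.0437]
ft_force: [0.8, 5.5, 4.6]
eef_pos: [0.6699, 0.1598, 0.1494]
ft_force: [0.4, 0.8, 0.5]
eef_pos: [0.6574, 0.2774, 0.2075]
ft_force: [0.1, -1.4, 0.1]
([189.0, 165.0], 0.4753, -0.3326, 0.12, 0.07)
([308.0, 168.0], 0.3467, 0.0114, 0.124, 0.0701)
([241.0, 194.0], 0.5348, -0.114, 0.124, 0.0702)
([170.0, 195.0], 0.6187, -0.295, 0.126, 0.0705)
([320.0, 219.0], 0.5393, 0.1183, 0.12, 0.0702)
([199.0, 227.0], 0.695, -0.1543, 0.122, 0.0702)
([266.0, 248.0], 0.6876, 0.0353, 0.118, 0.0703)
[([243.0, 214.0], 0.5425, -0.1113, 0.115, 0.0274), ([283.0, 216.0], 0.5237, 0.0019, 0.071, 0.0223), ([319.0, 240.0], 0.5489, 0.1218, 0.108, 0.0282), ([355.0, 236.0], 0.5215, 0.2158, 0.053, 0.0239)]
([281.0, 168.0], 0.6792, 0.0307, 0.113, 0.0701)
([340.0, 167.0], 0.6848, -0.157, 0.113, 0.0702)
([385.0, 191.0], 0.6105, -0.3031, 0.113, 0.0702)
([254.0, 213.0], 0.5308, 0.1147, 0.111, 0.0702)
([328.0, 216.0], 0.5279, -0.1217, 0.112, 0.0705)
([397.0, 236.0], 0.4669, -0.34, 0.114, 0.0705)
([287.0, 275.0], 0.3381, 0.0044, 0.111, 0.0701)
[([225.0, 218.0], 0.5162, 0.2108, 0.05, 0.0239), ([289.0, 220.0], 0.5153, -0.0005, 0.063, 0.0222)]
```

View pics/top1.png

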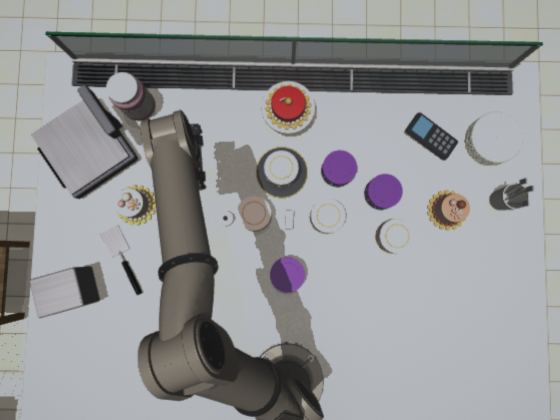

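The picture shows the full tin centred on the mat at (281,168). The other three have moved by under 3 cm, at (254,213), (328,216) and (397,236), and nothing else has been disturbed.

```bash
python3 -c "
from plant import *
print(finish_job())"
```

```text
the job is handed in; nothing more can be done
None
```

I slid the full tin, the one farthest to the robot's left, onto the mat about 1 mm from its centre, nudged the other three by less than 3 cm, disturbed nothing else, and handed the job in; the judge's verdict was not shown.

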